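# Clamp the colour chart in the table easel

### The arm

A 7-joint arm with a two-finger parallel gripper is mounted at the origin on the work surface; the furniture and walls round the work are solid. World frame = base frame: x ahead of the robot, y to its left, z up, the work surface at z = 0. Lengths are in m, angles in degrees, forces in N, time in s.
With the tool pointing down it reaches from about 0.4 to 0.85 m from the base axis. Payload 10.4 kg.
Tool frame: the origin (TCP) lies between the finger pads, 19 mm behind the fingertips; this is the grasp point; z points along the fingers, y is the line along which they close (so a half turn about z gives the same grasp; the last joint's range is limited). The gripper opens to 85 mm and grips with 20 to 120 N. Pads are 22 mm wide; open, the fingers measure 114 mm over their backs; the gripper's body (76 mm by 85 mm) begins 54 mm behind the grasp point. The pads swing forward as they close: fully open they stand 13 mm farther back than shut.
Start: joints at [74.794, 19.034, -3.707, 83.658, 1.238, 77.344, -5.071], TCP at [0.15, -0.607, 0.25] pointing down, gripper open.
Joint ranges: [-148.97, 148.97], [-28.65, 121.19], [-84.17, 76.75], [9.2, 138.47], [-72.65, 252.65], [3.7, 117.97], [-149.18, 149.18]. Speed limits (degrees/s): [127.2, 127.2, 159.86, 159.86, 180, 180, 180].

### API

Orientations are given as [roll, pitch, yaw] about the fixed x, y, z axes, in that order (R = Rz(yaw) Ry(pitch) Rx(roll)).
In Python, from cell import arm, eyes, job gives the robot as it stands.
- The arm moves only by the tool move_arm, never from a script. Its argument "deltas" is a list of rows, each an object of numbers: "tx", "ty", "tz": the shift along the tool's x, y, z in mm; "turn": the turn about the tool's z in degrees. A call has 1 to 20 rows; each row shifts and turns the commanded pose from where the row before left it, along the tool's axes as they then stand; what a row does not reach is not made up. A row lasts 1/12 s, in which the tool goes at most 41.7 mm and 7.16 degrees, less where a joint would pass 70% of its speed; a pose out of reach is approached as far as the arm can. A call with a gripper value outside its range is refused whole. "claw" is the closure, from 0 (fully open) to 1 (shut), set as the call begins (left out, the last holds). The fingers move at their own pace and stop on an object; "force" is the grip in N (left out, the last holds). Time passes only in rows, so rows that do not move let the fingers close. It gives the time, the measured TCP pose, the force, the opening and the grip force at its end, in the units of the state.
- arm.get_obs(): the state, without advancing time (a new reading comes with each control period).
- eyes.camera(name): name is "scene" or "top"; returns a dict with "image" (400x640x3 uint8, blue, green, red), "fx", "fy", "cx", "cy" (pixels), "rvec" (rotation vector, rad) and "tvec" (3), from world to camera coordinates, as OpenCV has them. Camera axes: x right, y down, z forward; pixel columns grow to the right and rows downward; lengths in m; the calibration is good to about 2 mm. A picture is of the moment at which its call begins. There is no depth.
- job.sign_off(): hands the job in; it is judged then, once.
The state is a dict: "clock": time; "q": joint angles; "qvel": joint speeds; "effort": joint torques, N m; "tcp_pos": TCP position; "eef_rot": TCP orientation; "ft_force": force on the tool from outside, world axes, zero at the start; "torque": the same for the moment, N m; "finger_gap": finger opening in m; "grasp_force": force on a finger pad.
Only numpy, scipy, OpenCV 4.12 (cv2) and the standard library are available. Lean on these libraries where they do the work, as an engineer would, in place of code of your own. Each camera call takes 0.05 s, during which the arm holds its last target. There are 200 camera calls.

### The job

Put the colour-chart board up on the little table easel: lay it face up and straight along the middle of the sloping bed, its lower end fully home against the ledge. Then squeeze the red release lever of the top clamp and, keeping it squeezed, slide the clamp down to the notch where its lip hooks over the upper end of the board, and let go so that it locks there. Last, when the board can no longer shift, snap the brass rocker on the ledge over so that its jaw bears on the board's lower end; leave the other things on the table where they are.

Things in the scene. Friction and masses are not known exactly. Their poses are not given: they have to be found in the camera images.
- table_easel: Wooden table easel, 335 long, 150 wide, 260 high; stands firm, cannot be pushed. Origin on the table below the line where ledge and bed meet, in the middle of its width; x along the table the way the bed rises (away from the robot, give or take its yaw), y left, z up.
- bed: Sloping bed of the easel, 132 wide, 310 long, rising 0.56 rad (32 deg). Origin on its surface where the ledge meets it, mid width, 50 above the table. x up the slope, y left, z out of the bed: a tool square to it points along -z, 32 deg from vertical. The ledge (150 wide) stands 14 out of the bed. In the middle lies a flush slotted aluminium rack with a notch every 20 mm.
- chart: Colour chart: stiff board, white face with two rows of six swatches, 140 (x) x 58 (y) x 18 (z), about 0.13 kg, lying face up on the table left or right of the easel. Origin mid underside, z out of the painted face. Grasp across the 58 mm. Either end may be the upper one. Home on the bed, its origin is 70 mm up the slope from the bed's origin.
- clamp (a joint): Slide of the top clamp, m: 0 at the highest notch, growing down the slope to 0.16. Notches at 0, 0.02, 0.04 ... with 2 mm play either way; starts locked in one of those from 0 to 0.04. Its stop face lies 0.223 - value up the slope from the bed's origin. The notch at 0.08 puts the stop 3 mm above a board that is home, the lip over its end. Squeezed but not held, it slides down by itself.
- lever (a joint): Red release lever of the clamp, rad: 0 let go, pawl fully in a notch; 0.29 fully squeezed (stop). Above 0.22 the pawl is clear and the clamp slides; below 0.05 it is locked both ways. Its spring takes 6 to 8 N at the pad. If let go over a tooth, the round nose slips into the notch beside it.
- clamp_grip (a point): On the clamp, 35 mm out of the bed: bring the TCP here to squeeze along y; axes as the bed's. Outer face of the fixed dark grip 20 mm to its right (-y); of the red lever pad 33 mm left when let go, about 19 squeezed. Both are 34 long up the slope and reach 52 to 54 out of the bed; the plate under the fingertips reaches 12.
- lever_pad (a point): Middle of the outer face of the red lever pad, 35 mm out of the bed.
- clamp_lip (a point): Under the clamp's dark lip (64 wide, 5 thick), 8 mm down the slope from the stop face, 20 out of the bed (underside at 22). The lip reaches 16 down from the stop face.
- rocker (a joint): Brass over-centre rocker on the middle of the ledge, on a cross pin 34 out of the bed and 14 down the slope from the bed's origin, rad: 0 open (jaw 22 deg up), growing as the jaw goes down. Pushed past 0.28 it snaps on by itself until the jaw bears on the board (about 0.55; 0.68 with no board). Takes about 4 N at the jaw.
- rocker_jaw (a point): Top of the rocker's jaw end (34 wide), where to push: towards the bed, about 16 mm, until it snaps. Open, it stands 48 out of the bed; the jaw overhangs the lowest 20 mm of the bed, its underside 30 out, so the board is slid in beneath it from higher up the slope.
- tape_roll: Bystander, leave it alone: roll of masking tape lying flat, 104 mm across, 24 high. Origin in the middle of its underside.
- brush_jar: Bystander, leave it alone: glass jar of dry brushes, 105x98 mm, 215 tall. Origin in the middle of its underside.
- bottle_tall: Bystander, leave it alone: white bottle with a black band, 75 mm across, 180 tall. Origin in the middle of its underside.

How it is judged (in metres and radians):
On the way, in this order (a step that is already met when the one before it is completed fails the run):
1. the chart lies flat on the bed, home against the ledge, the rocker still open and the clamp still above it (x of chart in the frame of bed between 0.065 and 0.075 m and y of chart in the frame of bed between -0.015 and 0.015 m and z of chart in the frame of bed between -0.004 and 0.005 m and angle between the z axis of chart and the z axis of bed, either way round below 0.07 rad and angle between the x axis of chart and the x axis of bed, either way round below 0.09 rad and value of joint rocker below 0.2 rad and value of joint clamp below 0.06 m), for 0.2 s.
2. the clamp is locked in the notch that puts its lip over the chart's upper end, lever let go, rocker still open (x of chart in the frame of bed between 0.065 and 0.075 m and y of chart in the frame of bed between -0.015 and 0.015 m and z of chart in the frame of bed between -0.004 and 0.005 m and angle between the z axis of chart and the z axis of bed, either way round below 0.07 rad and angle between the x axis of chart and the x axis of bed, either way round below 0.09 rad and value of joint clamp between 0.074 and 0.086 m and value of joint lever below 0.05 rad and value of joint rocker below 0.2 rad), for 0.2 s.
3. the rocker has snapped over onto the chart's lower end (x of chart in the frame of bed between 0.065 and 0.075 m and y of chart in the frame of bed between -0.015 and 0.015 m and z of chart in the frame of bed between -0.004 and 0.005 m and angle between the z axis of chart and the z axis of bed, either way round below 0.07 rad and angle between the x axis of chart and the x axis of bed, either way round below 0.09 rad and value of joint clamp between 0.074 and 0.086 m and value of joint lever below 0.05 rad and value of joint rocker above 0.46 rad), for 0.2 s.
At the end, for the whole second after the job is handed in: The chart lies at rest flat on the bed (5 mm, 4 deg), centred within 15 mm, straight within 5 deg, its lower end within 5 mm of the ledge; the clamp is locked in the notch at 0.08 m (within 6 mm), lever let go (below 0.05 rad); the rocker is snapped over (above 0.46 rad) (all of step 3 and linear speed of chart below 0.02 m/s); the robot touches nothing.
It fails at once if one of the other things on the table is shifted by more than 3 cm (distance of any of tape_roll, brush_jar, bottle_tall from where it was at the start of the episode above 0.03 m).
It fails at once if one of the standing things (white bottle, brush jar) is tipped by more than 20 degrees (angle between any of brush_jar, bottle_tall's own z axis and vertical above 0.35 rad).
It also fails if it takes over 56 s, if anything falls off the work surface, if the arm or the gripper's body presses on something with over 40 N, if the wrist force passes 120 N, or if a joint passes its speed limit or range.

## Working session

There is one attempt and no reset: what is moved stays moved. The work goes in short steps, Python scripts to look and compute and a tool call to move; the robot and the scene stay as the last step left them, time stands still between calls to the robot, and variables do not carry over. Pictures are saved under pics/ and viewed, at most 10 in all, crops included, and the job is handed in when it is done.

Besides the shell and the picture viewer there is one more tool, called after "Request:" as name(argument=value, ...) on one line, values as JSON. move_arm: Moves the arm, as the interface text tells. Its arguments: {"type":"object","properties":{"deltas":{"type":"array"},"claw":{"type":"number"},"force":{"type":"number"}},"required":["deltas"]}

```bash
ls; mkdir -p pics; python3 - <<'E'
from cell import arm,eyes,job
import cv2,numpy as np,pickle
d={}
for n in("scene","top"):
    c=eyes.camera(n);d[n]=c;cv2.imwrite(f"pics/{n}0.png",c["image"])
    R=cv2.Rodrigues(np.array(c["rvec"]))[0];print(n,c["fx"],c["fy"],c["cx"],c["cy"],-R.T@np.array(c["tvec"]).ravel(),R.round(3).tolist())
pickle.dump(d,open("c0.pkl","wb"))
print(arm.get_obs())
E
```

```text
pics
scene 406.88810568818514 406.88810568818514 326.3594535360057 197.35960625700068 [0.97355028 0.40652185 1.09624223] [[-0.694, 0.72, -0.003], [0.63, 0.605, -0.487], [-0.348, -0.34, -0.874]]
top 506.4159005977298 506.4159005977298 318.35080527678497 199.53111920639773 [0.45205832 0.00467342 1.24718127] [[0.015, -0.999, -0.032], [-0.992, -0.011, -0.129], [0.129, 0.033, -0.991]]
{'clock': 0.1, 'q': array([74.79478885, 19.06784528, -3.70671085, 83.70188529,  1.23658689,
       77.3442145 , -5.07112816]), 'qvel': array([-0.02767352,  0.02246852, -0.05701001, -0.10251806, -0.03196646,
       -0.00671596, -0.02444652]), 'effort': array([ 9.36548240e-04, -6.26748705e+01,  4.88211424e-02, -3.92429173e+01,
        1.62592542e-02,  6.96365852e-03, -1.33094201e-05]), 'tcp_pos': array([ 0.15017349, -0.60635697,  0.24929524]), 'eef_rot': array([-1.79925896e+02,  2.56553366e-03,  1.39104686e+01]), 'ft_force': array([ 0.88047875, -0.78200454,  0.02207794]), 'torque': array([-0.01697374,  0.00487935, -0.01685087]), 'grasp_force': 0.0, 'finger_gap': 0.08558452377093931}
```

View pics/top0.png

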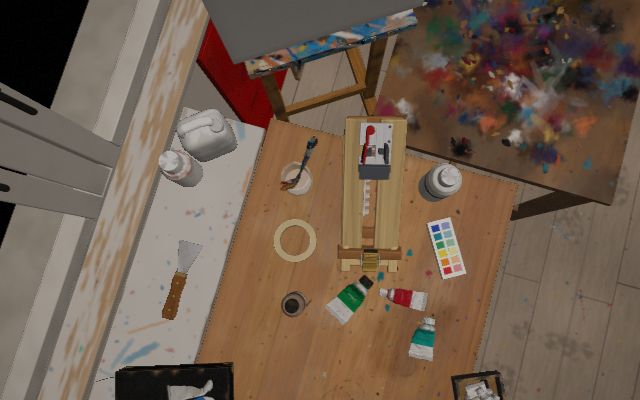

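View pics/scene0.png

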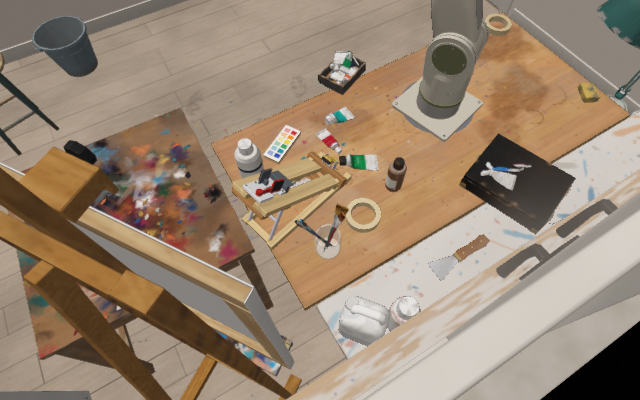

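The top view shows the easel at columns 340–406, rows 117–270. The chart is to its right at about (446,248), the bottle at (442,180), the jar at (295,178) and the tape at (295,241). I'll zoom in to get accurate corner pixels.

```bash
python3 - <<'E'
import cv2,pickle,numpy as np
d=pickle.load(open("c0.pkl","rb"))
a=d["top"]["image"][105:285,330:480];b=d["scene"]["image"][120:250,225:365]
cv2.imwrite("pics/tz.png",cv2.resize(a,None,fx=3.3333,fy=3.33333,interpolation=2))
cv2.imwrite("pics/sz.png",cv2.resize(b,None,fx=4.5,fy=4.5,interpolation=2))
E
```

```text
(no output)
```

View pics/tz.png

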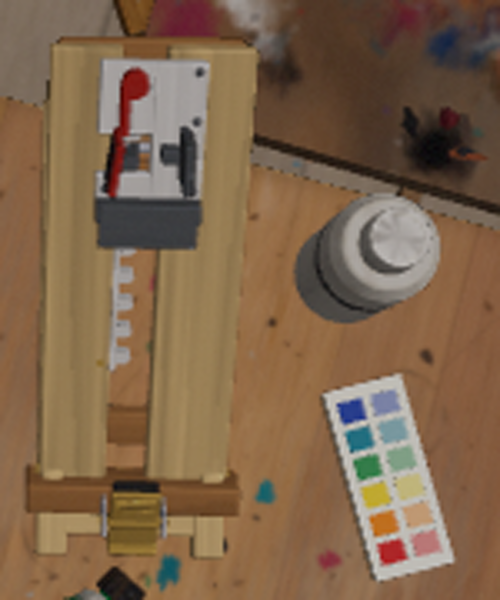

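View pics/sz.png

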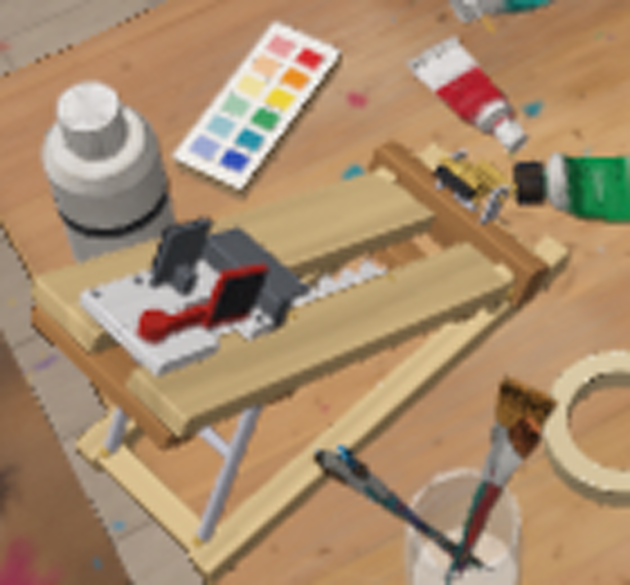

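In the top zoom the chart corners are about (322,394), (400,374), (455,561) and (378,581). The bed's upper corners are at (55,42) and (256,44), and the ledge ends at x 28 and 240. The scene zoom shows the clamp near the top, the rocker open, and the lever on the easel's left. Next I'll fit poses by least squares over both views.

```bash
cat > h.py <<'E'
import cv2,pickle,numpy as np
from scipy.optimize import least_squares
from scipy.spatial.transform import Rotation as Ro
def cam(c):return np.array([[c["fx"],0,c["cx"]],[0,c["fy"],c["cy"]],[0,0,1]]),np.array(c["rvec"],float).ravel(),np.array(c["tvec"],float).ravel()
def proj(P,c):
    K,r,t=cam(c);return cv2.projectPoints(np.asarray(P,float).reshape(-1,3),r,t,K,None)[0][:,0]
T=lambda u,v:((u+.5)/3.3333-.5+330,(v+.5)/3.3333-.5+105)
S=lambda u,v:((u+.5)/4.5-.5+225,(v+.5)/4.5-.5+120)
s,co=np.sin(.56),np.cos(.56)
def bed(p,P):
    P=np.asarray(P,float).reshape(-1,3)
    R=Ro.from_euler('z',p[2]).as_matrix()@Ro.from_euler('y',-.56).as_matrix()
    return P@R.T+[p[0],p[1],.05]
def onz(px,c,z):
    K,r,t=cam(c);R=cv2.Rodrigues(r)[0];o=-R.T@t;d=R.T@np.linalg.inv(K)@[*px,1];return o+d*(z-o[2])/d[2]
E
python3 - <<'E'
from h import *
d=pickle.load(open("c0.pkl","rb"));t,sc=d["top"],d["scene"]
# chart
ct=np.array([T(322,394),T(400,374),T(455,561),T(378,581)])
W=np.array([onz(p,t,.018) for p in ct]);print(W.round(4))
L=np.array([[.07,.029],[.07,-.029],[-.07,-.029],[-.07,.029]])
def f(p):
    R=Ro.from_euler('z',p[2]).as_matrix()
    return (proj(np.c_[L,[.018]*4]@R.T+[p[0],p[1],0],t)-ct).ravel()
r=least_squares(f,[*W.mean(0)[:2],.2]);print("chart",r.x,np.degrees(r.x[2]),r.fun.round(1))
R=Ro.from_euler('z',r.x[2]).as_matrix()
q=proj(np.c_[L,[.018]*4]@R.T+[r.x[0],r.x[1],0],sc);print("scene chart pred (sz)",((q-[225,120]+.5)*4.5-.5).round())
# easel
o=[((.310,.066,0),t,T(55,44)),((.310,-.066,0),t,T(256,48)),
 ((.310,-.066,0),sc,S(35,285)),((.310,.066,0),sc,S(165,412)),
 ((.0,.066,0),t,T(40,478)),((0,-.066,0),t,T(228,480)),
 ((0,.066,0),sc,S(512,272))]
g=lambda p:np.concatenate([proj(bed(p,P),c)[0]-px for P,c,px in o])
e=least_squares(g,[.5,-.1,0],loss='soft_l1');print("easel",e.x,np.degrees(e.x[2]));print(g(e.x).reshape(-1,2).round(1))
for n,P in dict(ledgeL=(0,.075,.014),ledgeR=(0,-.075,.014),jawL=(.02,.017,.048),jawR=(.02,-.017,.048)).items():
    a=proj(bed(e.x,P),t)[0];b=proj(bed(e.x,P),sc)[0];print(n,((a-[330,105]+.5)*3.3333).round(),((b-[225,120]+.5)*4.5).round())
for v in(0,.02,.04):
    for y in(.032,-.032):
        P=(.223-v-.016,y,.027);a=proj(bed(e.x,P),t)[0];b=proj(bed(e.x,P),sc)[0];print(v,y,((a-[330,105]+.5)*3.3333).round(),((b-[225,120]+.5)*4.5).round())
for n,px,z in(("bottle",(442,180),.1),):print(n,onz(px,t,.18),onz((440,190),t,.0),onz(T(400,238),t,.18),onz(T(345,280),t,.0))
np.save("p.npy",np.r_[r.x,e.x])
E
```

```text
[[ 0.5574 -0.216   0.018 ]
 [ 0.5727 -0.2724  0.018 ]
 [ 0.439  -0.309   0.018 ]
 [ 0.424  -0.2541  0.018 ]]
chart [ 0.49827769 -0.26288677  0.27130475] 15.544617102235545 [ 0.1 -0.2 -0.2 -0.3  0.3  0.2 -0.2  0.4]
scene chart pred (sz) [[238. 189.]
 [169. 158.]
 [270.  22.]
 [337.  51.]]
easel [ 0.49394776 -0.07816205 -0.0047127 ] -0.2700179371084907
[[-1.5  1.1]
 [ 1.5  0.5]
 [-1.9 -2. ]
 [ 3.7  2.1]
 [ 0.2 -0.6]
 [ 0.1 -0.2]
 [-0.5  2. ]]
ledgeL [ 28. 486.] [528. 273.]
ledgeR [244. 490.] [370. 144.]
jawL [115. 488.] [467. 188.]
jawR [165. 489.] [430. 158.]
0 0.032 [101. 217.] [282. 298.]
0 -0.032 [201. 219.] [208. 233.]
0.02 0.032 [100. 246.] [305. 290.]
0.02 -0.032 [199. 248.] [231. 226.]
0.04 0.032 [ 99. 275.] [327. 281.]
0.04 -0.032 [198. 276.] [254. 219.]
bottle [ 0.63505455 -0.22122599  0.18      ] [ 0.6408148  -0.25401462  0.        ] [ 0.64370419 -0.2374767   0.18      ] [ 0.64401509 -0.23724568  0.        ]
```

The chart is at (0.498, -0.263) with yaw 15.5°. The easel is at about (0.494, -0.077) with yaw about 0°, and the clamp is in the 0.02 notch. `move_arm` can't tilt the tool, so I'll hold the board by its edges and let it pivot in the pads as it meets the slope. First I move above the chart.

Request:
move_arm(deltas=[{"tx": 15, "ty": -9, "turn": -1.6}, {"tx": 33, "ty": -20}, {"tx": 33, "ty": -20}, {"tx": 33, "ty": -20}, {"tx": 33, "ty": -20}, {"tx": 33, "ty": -20}, {"tx": 33, "ty": -20}, {"tx": 33, "ty": -20}, {"tx": 33, "ty": -20}, {"tx": 33, "ty": -20}, {"tx": 33, "ty": -20}, {"tx": 33, "ty": -20}, {"tx": 33, "ty": -20, "tz": 15}, {"tz": 35}, {"tz": 35}, {"tz": 35}, {"tz": 30}, {"tz": 15}, {}, {}], claw=0, force=20)

```text
validation failed for argument at $.de...
```

Request:
move_arm(deltas=[{"tx": 15, "ty": -9, "tz": 0, "turn": -1.6}, {"tx": 33, "ty": -20, "tz": 0, "turn": 0}, {"tx": 33, "ty": -20, "tz": 0, "turn": 0}, {"tx": 33, "ty": -20, "tz": 0, "turn": 0}, {"tx": 33, "ty": -20, "tz": 0, "turn": 0}, {"tx": 33, "ty": -20, "tz": 0, "turn": 0}, {"tx": 33, "ty": -20, "tz": 0, "turn": 0}, {"tx": 33, "ty": -20, "tz": 0, "turn": 0}, {"tx": 33, "ty": -20, "tz": 0, "turn": 0}, {"tx": 33, "ty": -20, "tz": 0, "turn": 0}, {"tx": 33, "ty": -20, "tz": 0, "turn": 0}, {"tx": 33, "ty": -20, "tz": 0, "turn": 0}, {"tx": 33, "ty": -20, "tz": 15, "turn": 0}, {"tx": 0, "ty": 0, "tz": 35, "turn": 0}, {"tx": 0, "ty": 0, "tz": 35, "turn": 0}, {"tx": 0, "ty": 0, "tz": 35, "turn": 0}, {"tx": 0, "ty": 0, "tz": 30, "turn": 0}, {"tx": 0, "ty": 0, "tz": 15, "turn": 0}, {"tx": 0, "ty": 0, "tz": 0, "turn": 0}, {"tx": 0, "ty": 0, "tz": 0, "turn": 0}], claw=0, force=20)

```text
clock: 1.77
tcp_pos: [0.4798, -0.2565, 0.0848]
eef_rot: [-179.9, 0.1, 15.6]
ft_force: [0.3, 0.6, -0.0]
finger_gap: 0.0853
grasp_force: 0.0
```

Request:
move_arm(deltas=[{"tx": 6, "ty": 11, "tz": 10, "turn": 0}, {"tx": 0, "ty": 0, "tz": 20, "turn": 0}, {"tx": 0, "ty": 0, "tz": 20, "turn": 0}, {"tx": 0, "ty": 0, "tz": 5, "turn": 0}, {"tx": 0, "ty": 0, "tz": 3, "turn": 0}, {"tx": 0, "ty": 0, "tz": 3, "turn": 0}, {"tx": 0, "ty": 0, "tz": 0, "turn": 0}, {"tx": 0, "ty": 0, "tz": 0, "turn": 0}])

```text
clock: 2.43
tcp_pos: [0.4894, -0.2665, 0.0252]
eef_rot: [179.9, -0.1, 15.5]
ft_force: [0.2, 0.2, -0.6]
finger_gap: 0.0852
grasp_force: 0.0
```

Request:
move_arm(deltas=[{"tx": 0, "ty": 0, "tz": 3, "turn": 0}, {"tx": 0, "ty": 0, "tz": 2, "turn": 0}, {"tx": 0, "ty": 0, "tz": 0, "turn": 0}])

```text
clock: 2.68
tcp_pos: [0.4887, -0.2662, 0.0189]
eef_rot: [180.0, 0.0, 15.5]
ft_force: [0.1, 0.2, -0.4]
finger_gap: 0.0852
grasp_force: 0.0
```

```bash
python3 - <<'E'
from cell import eyes
import cv2
c=eyes.camera("scene")["image"][100:200,225:365]
cv2.imwrite("pics/g1.png",cv2.resize(c,None,fx=5,fy=5,interpolation=2))
E
```

```text
(no output)
```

View pics/g1.png

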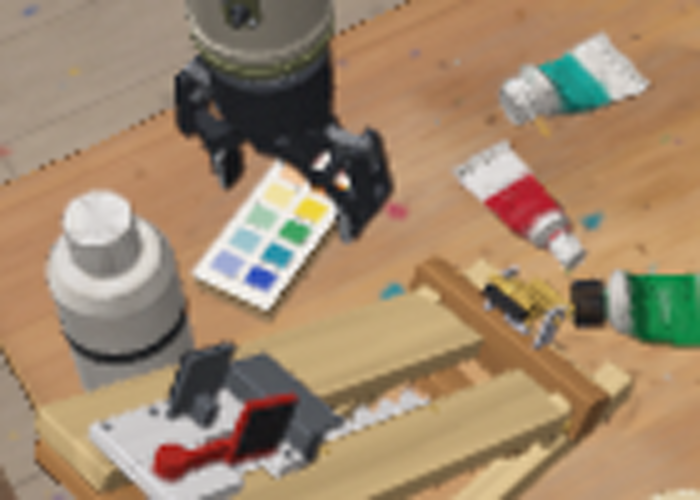

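The fingers straddle the lower half of the chart, and there's no table contact at z = 0.019. So the open fingertips are swung back, as expected. I'll raise slightly, close and lift.

Request:
move_arm(deltas=[{"tx": 0, "ty": 0, "tz": -2, "turn": 0}, {"tx": 0, "ty": 0, "tz": 0, "turn": 0}, {"tx": 0, "ty": 0, "tz": 0, "turn": 0}, {"tx": 0, "ty": 0, "tz": 0, "turn": 0}, {"tx": 0, "ty": 0, "tz": 0, "turn": 0}, {"tx": 0, "ty": 0, "tz": 0, "turn": 0}, {"tx": 0, "ty": 0, "tz": 0, "turn": 0}, {"tx": 0, "ty": 0, "tz": 0, "turn": 0}], claw=1, force=22)

```text
clock: 3.4
tcp_pos: [0.4891, -0.2662, 0.0214]
eef_rot: [180.0, -0.0, 15.5]
ft_force: [-1.9, 1.3, 5.6]
finger_gap: 0.0574
grasp_force: 23.6
```

```bash
python3 - <<'E'
from cell import eyes,arm
import cv2,numpy as np
c=eyes.camera("top")
# chart red/pale ends: white+colour silhouette of upper corners
im=c["image"][200:300,410:480]
cv2.imwrite("pics/g2.png",cv2.resize(im,None,fx=5,fy=5,interpolation=2))
from h import *
p=np.load("p.npy");s_,c_=np.sin(p[5]),np.cos(p[5])
print(bed(p[3:],[[.09,0,0],[.1,0,0],[.1,0,.02]]))
E
```

```text
[[ 0.57019988 -0.07852141  0.09780676]
 [ 0.57867233 -0.07856134  0.10311862]
 [ 0.56804873 -0.07851127  0.12006372]]
```

Request:
move_arm(deltas=[{"tx": 0, "ty": 0, "tz": -10, "turn": 0}, {"tx": 0, "ty": 0, "tz": -30, "turn": 0}, {"tx": 0, "ty": 0, "tz": -40, "turn": 0}, {"tx": 0, "ty": 0, "tz": -40, "turn": 0}, {"tx": 0, "ty": 0, "tz": -40, "turn": 0}, {"tx": 0, "ty": 0, "tz": -40, "turn": 0}, {"tx": 0, "ty": 0, "tz": -30, "turn": 4}, {"tx": 0, "ty": 0, "tz": -10, "turn": 6}, {"tx": 0, "ty": 0, "tz": 0, "turn": 5.8}, {"tx": 0, "ty": 0, "tz": 0, "turn": 0}, {"tx": 4, "ty": -15, "tz": 0, "turn": 0}, {"tx": 8, "ty": -35, "tz": 0, "turn": 0}, {"tx": 8, "ty": -35, "tz": 0, "turn": 0}, {"tx": 8, "ty": -35, "tz": 0, "turn": 0}, {"tx": 8, "ty": -35, "tz": 0, "turn": 0}, {"tx": 8, "ty": -25, "tz": 0, "turn": 0}, {"tx": 0, "ty": -9, "tz": 0, "turn": 0}, {"tx": 0, "ty": 0, "tz": 0, "turn": 0}, {"tx": 0, "ty": 0, "tz": 0, "turn": 0}])

```text
clock: 5.03
tcp_pos: [0.5333, -0.078, 0.2606]
eef_rot: [180.0, 0.1, -0.2]
ft_force: [-0.1, -0.4, -1.8]
finger_gap: 0.0573
grasp_force: 24.8
```

```bash
python3 - <<'E'
from cell import eyes,arm
import cv2,numpy as np
a=eyes.camera("scene")["image"][80:250,220:400];b=eyes.camera("top")["image"][110:290,300:440]
im=np.hstack([cv2.resize(a,(540,510)),cv2.resize(b,(397,510))])
cv2.imwrite("pics/g3.png",cv2.resize(im,(800,435)))
print(arm.get_obs()["torque"])
E
```

```text
[ 0.02200155  0.01323436 -0.03421694]
```

View pics/g3.png

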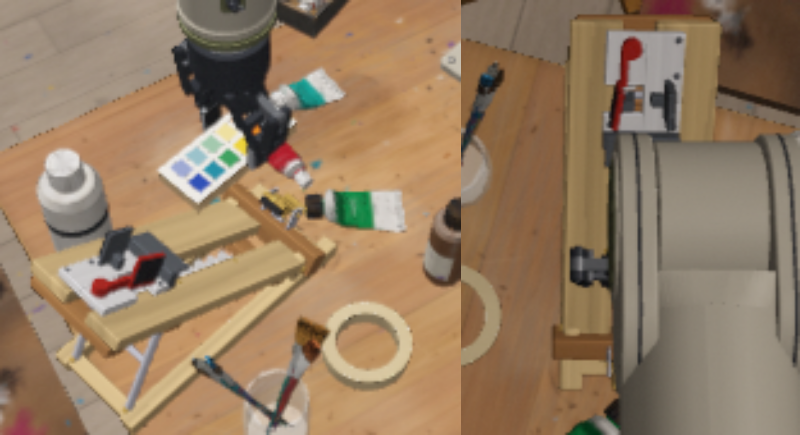

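The board is held level over the bed, straight and clear of clamp and jaw. I'll lower it to just above the bed, then continue along the bed normal.

Request:
move_arm(deltas=[{"tx": 0, "ty": -1, "tz": 10, "turn": 0}, {"tx": 0, "ty": 0, "tz": 25, "turn": 0}, {"tx": 0, "ty": 0, "tz": 30, "turn": 0}, {"tx": 0, "ty": 0, "tz": 20, "turn": 0}, {"tx": 0, "ty": 0, "tz": 10, "turn": 0}, {"tx": 2.5, "ty": 0, "tz": 4, "turn": 0}, {"tx": 2.5, "ty": 0, "tz": 4, "turn": 0}, {"tx": 2.5, "ty": 0, "tz": 4, "turn": 0}, {"tx": 2.5, "ty": 0, "tz": 4, "turn": 0}, {"tx": 2.5, "ty": 0, "tz": 4, "turn": 0}, {"tx": 2.5, "ty": 0, "tz": 4, "turn": 0}, {"tx": 2.5, "ty": 0, "tz": 4, "turn": 0}, {"tx": 0, "ty": 0, "tz": 0, "turn": 0}])

```text
clock: 6.22
tcp_pos: [0.5513, -0.0766, 0.1378]
eef_rot: [180.0, 0.0, -0.3]
ft_force: [-3.5, -0.6, 0.6]
finger_gap: 0.0573
grasp_force: 25.8
```

Request:
move_arm(deltas=[{"tx": 2.5, "ty": 0, "tz": 4, "turn": 0}, {"tx": 2.5, "ty": 0, "tz": 4, "turn": 0}, {"tx": 2.5, "ty": 0, "tz": 4, "turn": 0}, {"tx": 2, "ty": 0, "tz": 3, "turn": 0}, {"tx": 0, "ty": 0, "tz": 0, "turn": 0}])

```text
clock: 6.63
tcp_pos: [0.561, -0.0766, 0.1229]
eef_rot: [180.0, -0.0, -0.3]
ft_force: [-3.6, -0.7, 0.1]
finger_gap: 0.0574
grasp_force: 26.6
```

```bash
python3 - <<'E'
from cell import eyes,arm
import cv2,numpy as np
a=eyes.camera("scene")["image"][110:240,220:380]
cv2.imwrite("pics/g4.png",cv2.resize(a,None,fx=5,fy=4.6,interpolation=2)[:598])
E
```

```text
(no output)
```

View pics/g4.png

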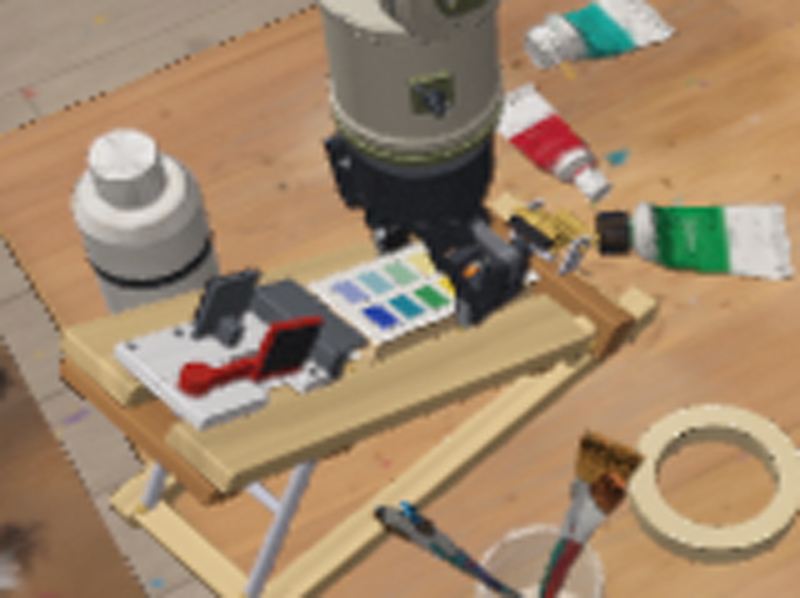

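The board is pivoting towards parallel, with its upper end just below the lip. I'll finish laying it down while easing it a little down the slope.

Request:
move_arm(deltas=[{"tx": 0.5, "ty": 0, "tz": 3, "turn": 0}, {"tx": 0.5, "ty": 0, "tz": 3, "turn": 0}, {"tx": 0, "ty": 0, "tz": 2, "turn": 0}, {"tx": 0, "ty": 0, "tz": 0, "turn": 0}, {"tx": 0, "ty": 0, "tz": 0, "turn": 0}])

```text
clock: 7.1
tcp_pos: [0.5627, -0.0766, 0.1173]
eef_rot: [179.9, -0.1, -0.3]
ft_force: [-8.8, -0.7, 20.1]
finger_gap: 0.0573
grasp_force: 29.2
```

The force says solid contact, so the board is flat or nearly so. I'll open a little, leaving the fingers as side guides, and let it settle.

Request:
move_arm(deltas=[{"tx": 0, "ty": 0, "tz": -2, "turn": 0}, {"tx": 0, "ty": 0, "tz": 0, "turn": 0}, {"tx": 0, "ty": 0, "tz": 0, "turn": 0}, {"tx": 0, "ty": 0, "tz": 0, "turn": 0}, {"tx": 0, "ty": 0, "tz": 0, "turn": 0}, {"tx": 0, "ty": 0, "tz": 0, "turn": 0}], claw=0.22)

```text
clock: 7.6
tcp_pos: [0.5617, -0.0765, 0.1168]
eef_rot: [-180.0, 0.0, -0.3]
ft_force: [-0.6, -0.2, 0.3]
finger_gap: 0.0666
grasp_force: 0.0
```

```bash
python3 - <<'E'
from cell import eyes,arm
import cv2,numpy as np
from h import *
c=eyes.camera("scene");e=np.load("p.npy")[3:]
pickle.dump(c,open("c5.pkl","wb"))
im=c["image"].copy()
k=4;b=cv2.resize(im,None,fx=k,fy=k,interpolation=2)
for s,col in((.07,(0,0,255)),(.1,(255,0,255))):
    q=proj(bed(e,[[s+.07,.029,.018],[s+.07,-.029,.018],[s-.07,-.029,.018],[s-.07,.029,.018]]),c)
    cv2.polylines(b,[np.int32((q+.5)*k)],True,col,1)
cv2.imwrite("pics/g5.png",b[440:960,880:1480])
E
```

```text
(no output)
```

View pics/g5.png

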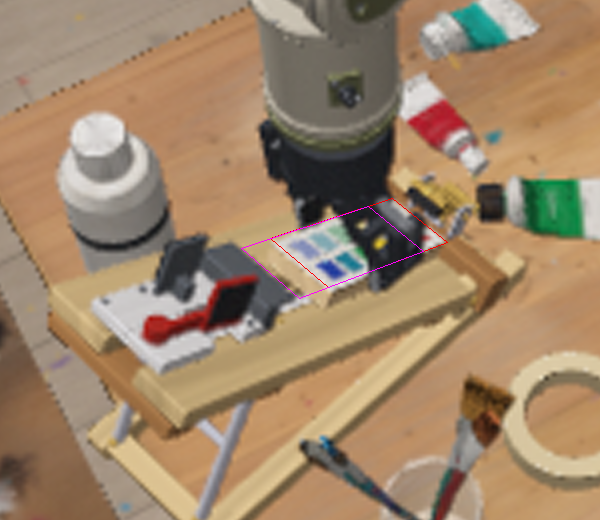

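The board slid home by itself: the predicted outline for s = 0.07 matches it. Next I'll locate the clamp grip along the slope while the arm goes up.

Request:
move_arm(deltas=[{"tx": 0, "ty": 0, "tz": -10, "turn": 0}, {"tx": 0, "ty": 0, "tz": -25, "turn": 0}, {"tx": 0, "ty": 0, "tz": -35, "turn": 0}, {"tx": 0, "ty": 0, "tz": -40, "turn": 0}, {"tx": 0, "ty": 0, "tz": -35, "turn": 0}, {"tx": 0, "ty": 0, "tz": -10, "turn": 0}, {"tx": 0, "ty": 0, "tz": 0, "turn": 0}], claw=0)

```text
clock: 8.23
tcp_pos: [0.5632, -0.0764, 0.2764]
eef_rot: [179.9, -0.4, -0.3]
ft_force: [0.4, 0.0, 0.3]
finger_gap: 0.0852
grasp_force: 0.0
```

```bash
python3 - <<'E'
from h import *
from cell import eyes
d=pickle.load(open("c0.pkl","rb"));t,sc=d["top"],d["scene"];e=np.load("p.npy")[3:]
for sg in(.23,.24,.25,.26,.27):
    P=[[sg+.017,-.02,.053],[sg-.017,-.02,.053],[sg+.017,.033,.053],[sg-.017,.033,.053]]
    a=((proj(bed(e,P),t)-[330,105]+.5)*3.3333).round();b=((proj(bed(e,P),sc)-[225,120]+.5)*4.5).round()
    print(sg,a.astype(int).tolist(),b.astype(int).tolist())
# red pixels in top and scene
for n,c in(("t",t),("s",sc)):
    im=c["image"].astype(int);m=(im[...,2]>110)&(im[...,1]<60)&(im[...,0]<60)
    ys,xs=np.nonzero(m)
    w=(xs>340)&(xs<400)&(ys>110)&(ys<170) if n=="t" else (xs>245)&(xs<295)&(ys>165)&(ys<200)
    print(n,xs[w].min(),xs[w].max(),ys[w].min(),ys[w].max())
c=eyes.camera("scene");k=5;b=cv2.resize(c["image"],None,fx=k,fy=k,interpolation=2)
for s in(.07,):
    q=proj(bed(e,[[s+.07,.029,.018],[s+.07,-.029,.018],[s-.07,-.029,.018],[s-.07,.029,.018]]),c);cv2.polylines(b,[np.int32((q+.5)*k)],True,(255,0,255),1)
for sg in(.25,):
    q=proj(bed(e,[[sg+.017,.033,.053],[sg-.017,.033,.053],[sg-.017,.033,.018],[sg+.017,.033,.018]]),c);cv2.polylines(b,[np.int32((q+.5)*k)],True,(0,255,0),1)
    q=proj(bed(e,[[sg+.017,-.02,.053],[sg-.017,-.02,.053],[sg-.017,-.02,.018],[sg+.017,-.02,.018]]),c);cv2.polylines(b,[np.int32((q+.5)*k)],True,(255,255,0),1)
cv2.imwrite("pics/g6.png",b[680:1180,1130:1800])
E
```

```text
0.23 [[189, 173], [186, 225], [103, 172], [101, 223]] [[187, 226], [228, 213], [250, 282], [291, 267]]
0.24 [[190, 158], [187, 210], [103, 157], [102, 208]] [[174, 230], [216, 217], [238, 286], [279, 271]]
0.25 [[191, 142], [188, 195], [104, 141], [102, 193]] [[161, 234], [204, 220], [225, 290], [267, 275]]
0.26 [[192, 126], [189, 179], [105, 125], [103, 178]] [[148, 238], [192, 224], [213, 295], [255, 280]]
0.27 [[193, 111], [190, 164], [105, 110], [103, 163]] [[135, 242], [179, 228], [200, 300], [243, 284]]
t 363 374 126 163
s 256 283 179 195
```

View pics/g6.png

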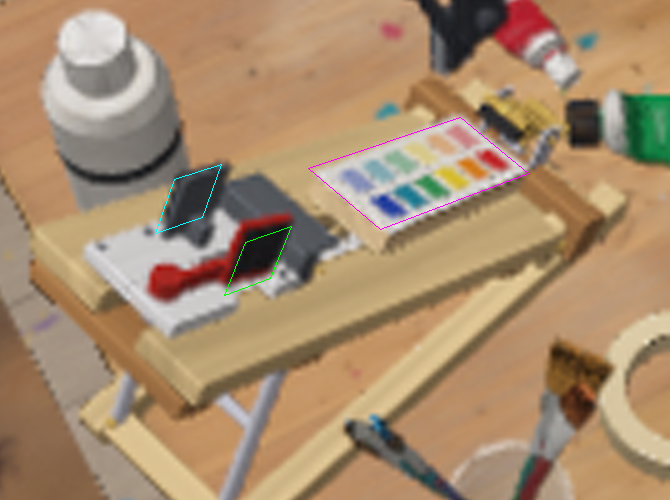

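The board lies home on the bed and straight. The predicted pad outlines at s = 0.25 agree with the clamp grips to about 3 mm. Before moving in I'll check the clearance to the brush tips.

```bash
python3 - <<'E'
from h import *
d=pickle.load(open("c0.pkl","rb"));t,sc=d["top"],d["scene"];e=np.load("p.npy")[3:]
def M(c):K,r,tt=cam(c);return K@np.c_[cv2.Rodrigues(r)[0],tt]
for a,b in(((315,139),(296,221)),((290,186),(340,210))):
    X=cv2.triangulatePoints(M(t),M(sc),np.float64(a),np.float64(b)).ravel();print((X[:3]/X[3]).round(3))
print(bed(e,[[.25,0,.035],[.25,0,.1],[.19,0,.035],[.015,0,.048]]).round(4))
E
```

```text
[0.716 0.049 0.201]
[0.616 0.102 0.191]
[[ 0.6872 -0.0791  0.2125]
 [ 0.6526 -0.0789  0.2675]
 [ 0.6363 -0.0788  0.1806]
 [ 0.4812 -0.0781  0.0986]]
```

Request:
move_arm(deltas=[{"tx": 10, "ty": 2, "tz": 0, "turn": 0}, {"tx": 25, "ty": 0, "tz": 0, "turn": 0}, {"tx": 30, "ty": 0, "tz": 0, "turn": 0}, {"tx": 30, "ty": 0, "tz": 0, "turn": 0}, {"tx": 20, "ty": 0, "tz": 0, "turn": 0}, {"tx": 9, "ty": 0, "tz": 0, "turn": 0}, {"tx": 0, "ty": 0, "tz": 5, "turn": 0}, {"tx": 0, "ty": 0, "tz": 15, "turn": 0}, {"tx": 0, "ty": 0, "tz": 20, "turn": 0}, {"tx": 0, "ty": 0, "tz": 15, "turn": 0}, {"tx": 0, "ty": 0, "tz": 5, "turn": 0}, {"tx": 0, "ty": 0, "tz": 0, "turn": 0}, {"tx": 0, "ty": 0, "tz": 0, "turn": 0}])

```text
clock: 9.37
tcp_pos: [0.6854, -0.0792, 0.2122]
eef_rot: [180.0, 0.0, -0.3]
ft_force: [0.0, -0.1, 0.4]
finger_gap: 0.0856
grasp_force: 0.0
```

Clear so far. I'll close gradually to squeeze.

Request:
move_arm(deltas=[{"tx": 2, "ty": 0, "tz": -1, "turn": 0}, {"tx": 0, "ty": 0, "tz": 0, "turn": 0}, {"tx": 0, "ty": 0, "tz": 0, "turn": 0}, {"tx": 0, "ty": 0, "tz": 0, "turn": 0}, {"tx": 0, "ty": 0, "tz": 0, "turn": 0}, {"tx": 0, "ty": 0, "tz": 0, "turn": 0}, {"tx": 0, "ty": 0, "tz": 0, "turn": 0}, {"tx": 0, "ty": 0, "tz": 0, "turn": 0}, {"tx": 0, "ty": 0, "tz": 0, "turn": 0}, {"tx": 0, "ty": 0, "tz": 0, "turn": 0}], claw=1, force=30)

```text
clock: 10.2
tcp_pos: [0.6872, -0.0822, 0.215]
eef_rot: [179.7, -0.0, -0.4]
ft_force: [-7.3, -6.4, 10.8]
finger_gap: 0.0396
grasp_force: 35.0
```

The gap is 39.6 mm, so the lever is fully squeezed. I'll centre 3 mm to the right and then slide 60 mm down the slope.

Request:
move_arm(deltas=[{"tx": 0, "ty": 3, "tz": -0.5, "turn": 0}, {"tx": -2.1, "ty": 0, "tz": 1.3, "turn": 0}, {"tx": -4.2, "ty": 0, "tz": 2.7, "turn": 0}, {"tx": -4.2, "ty": 0, "tz": 2.7, "turn": 0}, {"tx": -4.2, "ty": 0, "tz": 2.7, "turn": 0}, {"tx": -4.2, "ty": 0, "tz": 2.7, "turn": 0}, {"tx": -4.2, "ty": 0, "tz": 2.7, "turn": 0}, {"tx": -4.2, "ty": 0, "tz": 2.6, "turn": 0}, {"tx": -4.2, "ty": 0, "tz": 2.6, "turn": 0}, {"tx": -4.2, "ty": 0, "tz": 2.6, "turn": 0}, {"tx": -4.2, "ty": 0, "tz": 2.6, "turn": 0}, {"tx": -4.2, "ty": 0, "tz": 2.6, "turn": 0}, {"tx": -4.2, "ty": 0, "tz": 2.6, "turn": 0}, {"tx": -2.5, "ty": 0, "tz": 1.5, "turn": 0}, {"tx": 0, "ty": 0, "tz": 0, "turn": 0}, {"tx": 0, "ty": 0, "tz": 0, "turn": 0}])

```text
clock: 11.53
tcp_pos: [0.6389, -0.082, 0.1846]
eef_rot: [179.9, -0.4, -0.3]
ft_force: [3.4, -0.8, 9.7]
finger_gap: 0.0394
grasp_force: 32.1
```

```bash
cat > lip.py <<'E'
from h import *
from cell import eyes
e=np.load("p.npy")[3:]
c=eyes.camera("scene");g=cv2.cvtColor(c["image"],cv2.COLOR_BGR2GRAY).astype(np.float32)
S_=np.arange(.105,.221,.004);print((S_*1000).astype(int).tolist())
for y in(.028,.015,0,-.015):
    q=proj(bed(e,[[s,y,.027] for s in S_]),c).astype(np.float32)
    print(y,cv2.remap(g,q[:,0].copy(),q[:,1].copy(),1).ravel().astype(int).tolist())
E
python3 lip.py
```

```text
[105, 109, 113, 117, 121, 125, 129, 133, 137, 141, 145, 149, 153, 157, 161, 165, 169, 173, 177, 181, 185, 189, 193, 197, 201, 205, 209, 213, 217]
0.028 [136, 113, 120, 155, 181, 109, 85, 85, 84, 86, 86, 89, 94, 85, 80, 80, 104, 163, 199, 193, 178, 143, 110, 116, 145, 178, 194, 180, 199]
0.015 [119, 116, 125, 144, 151, 113, 85, 85, 82, 73, 60, 60, 41, 32, 28, 31, 32, 32, 36, 35, 42, 80, 103, 76, 56, 52, 60, 67, 83]
0 [171, 153, 126, 79, 48, 51, 58, 59, 43, 41, 41, 38, 34, 36, 49, 59, 52, 36, 31, 39, 71, 78, 61, 67, 76, 104, 165, 201, 202]
-0.015 [86, 65, 85, 114, 114, 111, 96, 72, 72, 70, 50, 57, 62, 50, 38, 32, 31, 33, 40, 50, 67, 70, 57, 46, 47, 61, 88, 150, 185]
```

The lip edge sits at s ≈ 0.125–0.126, and 0.127 is expected for the 0.08 notch. I'll let go.

Request:
move_arm(deltas=[{"tx": 0, "ty": 0, "tz": 0, "turn": 0}, {"tx": 0, "ty": 0, "tz": 0, "turn": 0}, {"tx": 0, "ty": 0, "tz": 0, "turn": 0}, {"tx": 0, "ty": -3, "tz": 0, "turn": 0}, {"tx": 0, "ty": 0, "tz": 0, "turn": 0}, {"tx": 0, "ty": 0, "tz": 0, "turn": 0}, {"tx": 0, "ty": 0, "tz": 0, "turn": 0}, {"tx": 0, "ty": 0, "tz": -10, "turn": 0}, {"tx": 0, "ty": 0, "tz": -20, "turn": 0}, {"tx": 0, "ty": 0, "tz": -25, "turn": 0}, {"tx": 0, "ty": 0, "tz": -20, "turn": 0}, {"tx": 0, "ty": 0, "tz": -5, "turn": 0}, {"tx": 0, "ty": 0, "tz": 0, "turn": 0}], claw=0)

```text
clock: 12.67
tcp_pos: [0.6378, -0.0789, 0.2642]
eef_rot: [180.0, -0.2, -0.3]
ft_force: [0.5, 0.6, -1.2]
finger_gap: 0.0854
grasp_force: 0.0
```

```bash
python3 lip.py; python3 - <<'E'
from h import *
from cell import eyes
e=np.load("p.npy")[3:]
c=eyes.camera("scene");k=5;b=cv2.resize(c["image"],None,fx=k,fy=k,interpolation=2)
q=proj(bed(e,[[.14,.029,.018],[.14,-.029,.018],[0,-.029,.018],[0,.029,.018]]),c);cv2.polylines(b,[np.int32((q+.5)*k)],True,(255,0,255),1)
q=proj(bed(e,[[.127,.032,.027],[.127,-.032,.027]]),c);cv2.polylines(b,[np.int32((q+.5)*k)],True,(0,255,0),1)
sg=.19
q=proj(bed(e,[[sg+.017,.033,.053],[sg-.017,.033,.053],[sg-.017,.033,.018],[sg+.017,.033,.018]]),c);cv2.polylines(b,[np.int32((q+.5)*k)],True,(0,255,0),1)
cv2.imwrite("pics/g7.png",b[680:1180,1130:1800])
E
```

```text
[105, 109, 113, 117, 121, 125, 129, 133, 137, 141, 145, 149, 153, 157, 161, 165, 169, 173, 177, 181, 185, 189, 193, 197, 201, 205, 209, 213, 217]
0.028 [137, 113, 120, 158, 181, 113, 90, 86, 85, 86, 87, 90, 96, 86, 78, 60, 38, 27, 23, 23, 23, 24, 25, 24, 32, 49, 56, 70, 83]
0.015 [120, 100, 120, 144, 160, 124, 87, 86, 84, 73, 42, 27, 25, 23, 23, 23, 25, 24, 23, 35, 54, 73, 107, 119, 112, 110, 110, 120, 162]
0 [176, 162, 163, 166, 157, 132, 94, 86, 86, 89, 86, 85, 86, 81, 78, 78, 99, 165, 197, 201, 188, 133, 73, 64, 74, 103, 165, 201, 203]
-0.015 [204, 192, 138, 104, 70, 42, 32, 36, 72, 97, 101, 95, 94, 86, 82, 84, 92, 95, 67, 53, 66, 70, 58, 46, 48, 60, 86, 150, 186]
```

View pics/g7.png

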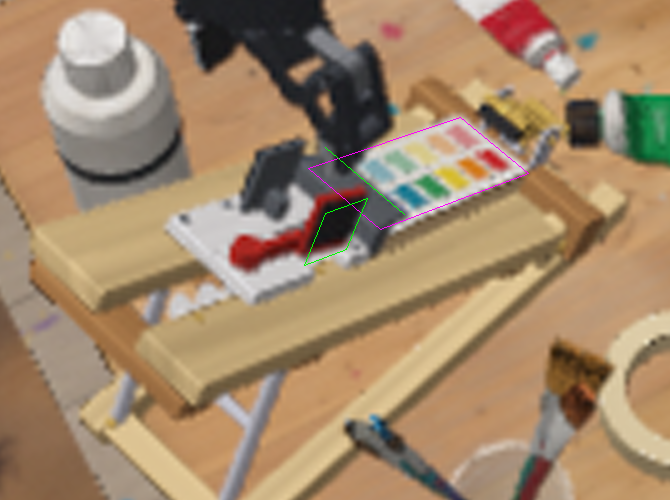

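The clamp is locked at the 0.08 notch: lip on the green line, lever back out, board still home, rocker open. Now I'll shut the fingers and go above the rocker jaw.

Request:
move_arm(deltas=[{"tx": -10, "ty": 0, "tz": -10, "turn": 0}, {"tx": -30, "ty": 0, "tz": 0, "turn": 0}, {"tx": -36, "ty": 0, "tz": 0, "turn": 0}, {"tx": -36, "ty": 0, "tz": 0, "turn": 0}, {"tx": -30, "ty": 0, "tz": 0, "turn": 0}, {"tx": -12, "ty": 0, "tz": 10, "turn": 0}, {"tx": 0, "ty": 0, "tz": 30, "turn": 0}, {"tx": 0, "ty": 0, "tz": 40, "turn": 0}, {"tx": 0, "ty": 0, "tz": 35, "turn": 0}, {"tx": 0, "ty": 0, "tz": 20, "turn": 0}, {"tx": 0, "ty": 0, "tz": 5, "turn": 0}, {"tx": 0, "ty": 0, "tz": 0, "turn": 0}, {"tx": 0, "ty": 0, "tz": 0, "turn": 0}], claw=1)

```text
clock: 13.85
tcp_pos: [0.4833, -0.0781, 0.1323]
eef_rot: [-180.0, -0.0, -0.3]
ft_force: [0.2, 0.1, 1.1]
finger_gap: 0.0
grasp_force: 0.0
```

Request:
move_arm(deltas=[{"tx": 0, "ty": 0, "tz": 4, "turn": 0}, {"tx": 0, "ty": 0, "tz": 4, "turn": 0}, {"tx": 1.6, "ty": 0, "tz": 2.6, "turn": 0}, {"tx": 1.6, "ty": 0, "tz": 2.6, "turn": 0}, {"tx": 1.6, "ty": 0, "tz": 2.6, "turn": 0}, {"tx": 1.6, "ty": 0, "tz": 2.6, "turn": 0}, {"tx": 0, "ty": 0, "tz": 0, "turn": 0}])

```text
clock: 14.43
tcp_pos: [0.4915, -0.0783, 0.1143]
eef_rot: [180.0, -0.2, -0.3]
ft_force: [3.3, -1.0, 4.9]
finger_gap: 0.0001
grasp_force: 3.3
```

Contact at about 5 N. I'll keep pushing.

Request:
move_arm(deltas=[{"tx": 1.6, "ty": 0, "tz": 2.6, "turn": 0}, {"tx": 1.6, "ty": 0, "tz": 2.6, "turn": 0}, {"tx": 1, "ty": 0, "tz": 2, "turn": 0}, {"tx": 0, "ty": 0, "tz": 0, "turn": 0}, {"tx": 0, "ty": 0, "tz": 0, "turn": 0}])

```text
clock: 14.85
tcp_pos: [0.4974, -0.0783, 0.1081]
eef_rot: [180.0, -0.5, -0.3]
ft_force: [8.8, -0.6, 5.2]
finger_gap: 0.0002
grasp_force: 5.3
```

The force has turned sideways. I'll back off upwards and check the rocker state from the images.

Request:
move_arm(deltas=[{"tx": 0, "ty": 0, "tz": -5, "turn": 0}, {"tx": 0, "ty": 0, "tz": -15, "turn": 0}, {"tx": 0, "ty": 0, "tz": -30, "turn": 0}, {"tx": 0, "ty": 0, "tz": -40, "turn": 0}, {"tx": 0, "ty": 0, "tz": -40, "turn": 0}, {"tx": 0, "ty": 0, "tz": 0, "turn": 0}])

```text
clock: 15.35
tcp_pos: [0.4966, -0.0782, 0.2436]
eef_rot: [179.9, -0.6, -0.3]
ft_force: [1.6, 1.0, 0.8]
finger_gap: -0.0002
grasp_force: 0.0
```

```bash
python3 - <<'E'
from h import *
from cell import eyes
c=eyes.camera("scene")["image"].astype(int);d=pickle.load(open("c0.pkl","rb"))["scene"]["image"].astype(int)
o=pickle.load(open("c5.pkl","rb"))["image"].astype(int)
def brass(im):
    w=im[135:185,310:345];return (w[...,2]-w[...,0]>60)&(w[...,1]-w[...,0]>35)&(w[...,2]>90)
for im in(d,c):
    w=im[148:172,318:342].sum(2)//3
    for r in w[::2]:print(' '.join(f"{v:3d}" for v in r))
    ys,xs=np.nonzero(brass(im));print(len(xs),xs.mean()+310,ys.mean()+135,"\n")
e=np.load("p.npy")[3:];C=pickle.load(open("c0.pkl","rb"))["scene"]
for a in(0,.25,.55):
    P=[[-.014+.0363*np.cos(.39-a),y,.034+.0363*np.sin(.39-a)] for y in(.017,-.017)];print(a,proj(bed(e,P),C).round(1).tolist())
E
```

```text
152 152 152 149 147 148 147 149 149 152 153 152 134 129 123 120 121 185 219 217 200 194 185 153
148 148 145 135 134 142 148 149 150 149 149 148 150 152 154 154 140 165 195 210 215 201 172 123
151 153 170 182 155 153 151 146 142 151 156 158 157 158 158 159 159 162 163 161 157 109 121 157
171 181 181 182 180 174 174 160 134  95 121 160 158 157 158 162 161 159 157 153 134 143 154 151
109 146 181 179 144 120 144 142 135 131 129 127 148 144 145 147 136 154 155 156 149 106  61  53
112 109 103  73  47  46  48  83 151 142 137 144 129 121 114 134 144 152 139 149 146  71  53  50
125 118 114 120 143  62  51  47  48  56  95 144 141 119 101 125 116 130 146 149 144  78  51  55
108 108 117 125 114 112 106  75  69  44  45  42  47  89  83  89 125 156  98  98 126  88  40  39
108 108 107 108 113 126 117 113 116 126 100  96 115 113 150 143 133 104 111 134 154 112  35  34
153 149 123 109 107 108 109 123 123 115 117 139 116 128 138 146  96 102 135 153 152 150 148 147
151 133 104  92 102 106 107 107 107 113 125 115 112 124 150  96 102 122 122 136 142 143 142 142
 87  89  89  95  94  97 101 103 106 108 107 
[... 702 characters left out ...]
34 122 149 151 131 134 135 141 144 128 133 137 135 134 115  64  58
157 169 165  75  50  41  56 111 141 124 145 139 100 132 125 130 142 156 100 102 140 106  40  40
162 154 161 172 191 120  64  40  48  85 124  84 114 108 108 144 135 105 113 135 155 113  34  34
191 204 201 156 147  95 119  94  68  50  59  83 126 132 140 147  97 103 138 156 154 151 149 149
125 119 132 169 177 136  95  88 105 163 206 210 154 135 151  97 103 123 122 137 144 145 144 144
172 160 131 118 126 158 185 186 170 209 204 198 182 111 114 111 110 114 140 142 146 153 152 151
995 327.8643216080402 161.52160804020102 

0 [[328.3, 161.3], [320.1, 154.7]]
0.25 [[326.7, 163.9], [318.5, 157.2]]
0.55 [[325.4, 166.7], [317.3, 160.1]]
```

The jaw face has clearly moved down. To be sure it snapped, I'll probe from above: contact near TCP z 0.104 means snapped, and near 0.113 means half way.

Request:
move_arm(deltas=[{"tx": -7, "ty": 0, "tz": 20, "turn": 0}, {"tx": 0, "ty": 0, "tz": 35, "turn": 0}, {"tx": 0, "ty": 0, "tz": 35, "turn": 0}, {"tx": 0, "ty": 0, "tz": 25, "turn": 0}, {"tx": 0, "ty": 0, "tz": 7, "turn": 0}, {"tx": 0, "ty": 0, "tz": 4, "turn": 0}, {"tx": 0, "ty": 0, "tz": 4, "turn": 0}, {"tx": 0, "ty": 0, "tz": 2, "turn": 0}, {"tx": 0, "ty": 0, "tz": 0, "turn": 0}])

```text
clock: 16.15
tcp_pos: [0.4873, -0.0781, 0.1055]
eef_rot: [180.0, -0.1, -0.3]
ft_force: [-3.3, 0.6, 6.4]
finger_gap: -0.0004
grasp_force: 2.5
```

Request:
move_arm(deltas=[{"tx": 0, "ty": 0, "tz": 2, "turn": 0}, {"tx": 0, "ty": 0, "tz": 2, "turn": 0}, {"tx": 0, "ty": 0, "tz": 0, "turn": 0}, {"tx": 0, "ty": 0, "tz": 0, "turn": 0}])

```text
clock: 16.48
tcp_pos: [0.4877, -0.0781, 0.1044]
eef_rot: [179.9, -0.1, -0.3]
ft_force: [-17.1, 2.8, 39.3]
finger_gap: 0.0003
grasp_force: 19.3
```

It's rigid at z = 0.104, so the rocker is snapped and bearing on the board. I'll retract and run a last check.

Request:
move_arm(deltas=[{"tx": 0, "ty": 0, "tz": -5, "turn": 0}, {"tx": 0, "ty": 0, "tz": -20, "turn": 0}, {"tx": 0, "ty": 0, "tz": -40, "turn": 0}, {"tx": 0, "ty": 0, "tz": -40, "turn": 0}, {"tx": 0, "ty": 0, "tz": -30, "turn": 0}, {"tx": 0, "ty": 0, "tz": -10, "turn": 0}, {"tx": 0, "ty": 0, "tz": 0, "turn": 0}, {"tx": 0, "ty": 0, "tz": 0, "turn": 0}])

```text
clock: 17.15
tcp_pos: [0.4868, -0.0782, 0.2457]
eef_rot: [179.9, -0.1, -0.3]
ft_force: [0.2, -0.1, -1.2]
finger_gap: -0.0001
grasp_force: 0.0
```

```bash
python3 lip.py | head -2; python3 - <<'E'
from cell import job,arm
print(arm.get_obs()["ft_force"],job.sign_off())
E
```

```text
[105, 109, 113, 117, 121, 125, 129, 133, 137, 141, 145, 149, 153, 157, 161, 165, 169, 173, 177, 181, 185, 189, 193, 197, 201, 205, 209, 213, 217]
0.028 [133, 113, 123, 162, 180, 112, 89, 85, 85, 85, 86, 89, 94, 85, 78, 60, 38, 28, 22, 22, 23, 23, 23, 24, 32, 49, 55, 68, 82]
the job is handed in; nothing more can be done
[-0.23309743 -0.5380454  -0.80689374] None
```

I put the chart home on the easel, locked the clamp in the 0.08 notch and snapped the rocker over, then handed the job in at about 17 s; each step looked right from the images and contact forces, but the sign-off gave no verdict.

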